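# Unlock the tube rack in the shaker drawer and hold the plunger up

### The job

Pull the bench shaker's tray out to its stop. Then take the knob of the locking plunger in front of the rack of tall screw-cap tubes, pull it straight up as far as it will go and keep holding it up, so that a colleague can slide that rack free: you finish with the gripper still holding the plunger up and the tray still fully out. Leave the other rack locked, do not shift the racks, and leave everything else on the bench and the shaker where it is.

Things in the scene. Friction and masses are not known exactly. Their poses are not given: they have to be found in the camera images.
- shaker: bench incubator-shaker, a white housing 380 deep (x) x 360 wide (y) x 140 mm high, with a 196 mm high hump over its rear 100 mm; fixed to the bench. Origin under the middle of its front face, at bench height; its own -x axis points out of the front, towards the robot (yaw within 0.18 rad), its y axis to the robot's left. The tray pulls out of the front along its -x
- tray (a joint): how far the shaker's tray is pulled out, m: 0 = shut, 0.190 = at its stop. Stays where it is left; slides with about 4 N of friction
- tray_handle (a point): middle of the tray's steel bar handle: a level round bar 12 mm thick, 105 mm above the bench (35 mm below the housing's top), running along the shaker's y for 100 mm between its two stand-offs, with 39 mm free between the bar and the tray's white front panel (300 mm wide, 15 mm thick, from 20 to 127 mm above the bench). It moves with the tray
- left_knob: black plastic pull knob of the left locking plunger (the one on the left seen by the robot, at y = +66 mm in the tray), origin at the centre of its round head: head 29 mm diameter, 16 mm high (8 mm above and below the origin), under it a 22 mm waist 10 mm high, all on an upright axis. Seated, the origin stands 105 mm above the bench. It rises with the plunger
- left_plunger (a joint): how far the left plunger is pulled up, m: 0 = seated, 0.014 = its upper stop. A spring pulls it down, with 4.5 N when seated rising to 11.5 N at the stop; let go, it snaps back down
- left_pin_tip (a point): lower end of the left plunger's 10 mm steel pin. Seated, it reaches 9 mm down into the hole of the rack's tongue; it comes out of the hole when the plunger has risen 9 mm
- right_knob: black plastic pull knob of the right locking plunger (the one on the right seen by the robot, at y = -66 mm in the tray), origin at the centre of its round head: head 29 mm diameter, 16 mm high (8 mm above and below the origin), under it a 22 mm waist 10 mm high, all on an upright axis. Seated, the origin stands 105 mm above the bench. It rises with the plunger
- right_plunger (a joint): how far the right plunger is pulled up, m: 0 = seated, 0.014 = its upper stop. A spring pulls it down, with 4.5 N when seated rising to 11.5 N at the stop; let go, it snaps back down
- right_pin_tip (a point): lower end of the right plunger's 10 mm steel pin. Seated, it reaches 9 mm down into the hole of the rack's tongue; it comes out of the hole when the plunger has risen 9 mm
- tall_rack: white plastic rack of eleven tall screw-cap tubes; foot plate 90 (x) x 110 (y) x 10 mm, caps' tops 72 mm above its underside. Origin on its underside (tray floor, 40 mm above the bench) below the hole of its tongue, 61 mm in front of the plate's centre; axes as the shaker's. In the tray's left or right half, hidden while the tray is shut. The plunger above its origin locks it
- tall_rack_hole (a point): upper mouth, 12.5 mm wide, of the hole in the tall rack's tongue (40 mm wide, 10 mm thick, reaching 28 mm forward under the plungers' bar), 10 mm above the rack's origin
- low_rack: bare aluminium block holding four strips of tiny capped tubes, same foot plate and tongue as the tall rack, tops 37 mm above its underside. In the other half of the tray, locked by the other plunger
- low_rack_hole (a point): upper mouth of the same hole in the low rack's tongue
- tip_box: bystander: pipette-tip box with a clear lid, 122 x 84 x 71 mm, on the bench left of the tray's way out, origin under its centre
- reagent_bottle: bystander: white bottle, 58 mm diameter, 105 mm high, on the bench right of the tray's way out, origin under its centre
- tube_rack: bystander: black micro-tube rack, 110 x 68 x 43 mm, on the bench farther right, origin under its centre
- calculator: bystander: grey pocket calculator, 130 x 75 x 16 mm, on the bench to the right, origin under its centre
- pipette: bystander: hand pipette lying on the bench to the left, about 260 mm long and 30 mm high, origin near its middle at bench height
- marker: bystander: marker pen lying on the bench to the left, 130 mm long, 15 mm thick, origin under its middle
- timer: bystander: square timer, 62 x 62 x 22 mm, lying on top of the shaker's housing near its front edge, origin under its centre

How it is judged (in metres and radians):
On the way, in this order (a step that is already met when the one before it is completed fails the run):
1. the tray is pulled out to its stop (within 8 mm) with both plungers still seated (value of joint tray above 0.182 m and value of joint each of left_plunger, right_plunger below 0.003 m), for 0.2 s.
2. the fingers hold the tall rack's plunger up (11.5 of its 14 mm or more), its pin clear of the rack's hole (value of joint tray above 0.182 m and ((y of tall_rack in the frame of shaker above 0 m and value of joint left_plunger above 0.0115 m and value of joint right_plunger below 0.003 m and z of left_pin_tip in the frame of tall_rack_hole above 0.0015 m and horizontal distance between left_pin_tip and tall_rack_hole below 0.006 m and horizontal distance between right_pin_tip and low_rack_hole below 0.006 m and contact force between the fingers and left_knob above 5 N) or (y of tall_rack in the frame of shaker below 0 m and value of joint right_plunger above 0.0115 m and value of joint left_plunger below 0.003 m and z of right_pin_tip in the frame of tall_rack_hole above 0.0015 m and horizontal distance between right_pin_tip and tall_rack_hole below 0.006 m and horizontal distance between left_pin_tip and low_rack_hole below 0.006 m and contact force between the fingers and right_knob above 5 N))), for 0.5 s.
At the end, for the whole second after the job is handed in: Tray within 8 mm of its stop; fingers hold the tall rack's plunger knob (over 5 N) raised at least 11.5 mm, pin at least 1.5 mm above its hole; the other plunger raised under 3 mm; both racks flat, each hole within 6 mm of its pin's axis; held through the last second (all of step 2 and angle between each of tall_rack, low_rack's own z axis and vertical below 0.1 rad); the arm keeps its last pose, push and grip.
It fails at once if the other rack's plunger is pulled up (more than 5 mm) ((y of tall_rack in the frame of shaker above 0 m and value of joint right_plunger above 0.005 m) or (y of tall_rack in the frame of shaker below 0 m and value of joint left_plunger above 0.005 m)).
It fails at once if a thing standing by is shoved more than 30 mm (distance of any of tip_box, reagent_bottle, tube_rack, calculator, pipette, marker, timer from where it was at the start of the episode above 0.03 m).
It fails at once if a rack is tipped up (angle between any of tall_rack, low_rack's own z axis and vertical above 0.3 rad).
It also fails if it takes over 51 s, if anything falls off the work surface, if the arm or the gripper's body presses on something with over 40 N, if the wrist force passes 120 N, or if a joint passes its speed limit or range.

### The arm

A 6-joint arm with a two-finger parallel gripper is mounted at the origin on the work surface. World frame = base frame: x ahead of the robot, y to its left, z up, the work surface at z = 0. Lengths are in mm, angles in degrees, forces in N, time in s.
With the tool pointing down it reaches from about 350 to 850 mm from the base axis. Payload 8.1 kg.
Tool frame: the origin (TCP) lies midway between the tips of the shut fingers; the grasp point (between the pads) lies 19 mm behind it; z points along the fingers, y is the line along which they close (so a half turn about z gives the same grasp; the last joint's range is limited). The gripper opens to 85 mm and grips with 20 to 120 N. Pads are 22 mm wide; open, the fingers measure 114 mm over their backs; the gripper's body (76 mm by 85 mm) begins 54 mm behind the grasp point. The pads swing forward as they close: fully open they stand 13 mm farther back than shut.
Start: joints at [-77.831, 7.471, 85.268, -0, 87.261, -4.893], TCP at [176.071, -573.589, 231.292] pointing down, gripper open.
Joint ranges: [-169.43, 169.43], [-51.17, 129.36], [1.28, 143.12], [-76.62, 256.62], [0, 156.53], [-152.29, 152.29]. Speed limits (degrees/s): [136.94, 136.94, 159.86, 180, 180, 180].

### API

Orientations are given as [roll, pitch, yaw] about the fixed x, y, z axes, in that order (R = Rz(yaw) Ry(pitch) Rx(roll)).
In Python, from bench import r, optics, workorder gives the robot as it stands.
- The arm moves only by the shell command python3 -m handwheel 'ROWS' [FORCE]. ROWS is rows parted by semicolons, their numbers by spaces, 1 to 8 of them, each of 7 numbers: a rotation vector rx, ry, rz in degrees, then dx, dy, dz in mm, then the finger opening in mm; each row is the pose to reach, as a shift and turn from the pose commanded when the command began, along the tool's axes at that moment; what a row does not reach only later rows make up. A row lasts 1/8 s, in which the tool goes at most 62.5 mm and 10.7 degrees, less where a joint would pass 70% of its speed; a pose out of reach is approached as far as the arm can. The fingers move at their own pace and stop on an object; FORCE is the grip in N (left out, the last holds). Time passes only in rows, so rows that do not move let the fingers close. It prints the time, the measured TCP pose, the force, the opening and the grip force at its end.
- r.sense(): the state, without advancing time (a new reading comes with each control period).
- optics.snapshot(name): name is "side" or "top" or "wrist"; returns a dict with "pixels" (400x640x3 uint8, blue, green, red), "fx", "fy", "cx", "cy" (pixels), "pose" (4x4, takes a point from camera to world coordinates). Camera axes: x right, y up, looking along -z (the intrinsics and any distortion apply to the point x, -y, -z); pixel columns grow to the right and rows downward; lengths in mm; the calibration is good to about 2 mm. A picture is of the moment at which its call begins. There is no depth.
- workorder.hand_in(): hands the job in; it is judged then, once.
The state is a dict: "time": time; "joint_pos": joint angles; "qd": joint speeds; "joint_efforts": joint torques, N m; "tool_pos": TCP position; "tcp_rot": TCP orientation; "ft_force": force on the tool from outside, world axes, zero at the start; "wrist_torque": the same for the moment, N m; "finger_gap": finger opening in mm; "grip_force": force on a finger pad.
Only numpy, scipy, OpenCV 4.12 (cv2) and the standard library are available. Lean on these libraries where they do the work, as an engineer would, in place of code of your own. Each camera call takes 0.05 s, during which the arm holds its last target. There are 200 camera calls.

## Working session

There is one attempt and no reset: what is moved stays moved. The work goes in short steps, Python scripts to look and compute and a shell command to move; the robot and the scene stay as the last step left them, time stands still between calls to the robot, and variables do not carry over. Pictures are saved under pics/ and viewed, at most 10 in all, crops included, and the job is handed in when it is done.

```bash
mkdir -p pics; python3 - <<'E'
from bench import r, optics
import cv2,numpy as np
for n in ["top","side"]:
    s=optics.snapshot(n); cv2.imwrite(f"pics/{n}0.png",s["pixels"]); np.save(f"pics/{n}.npy",s,allow_pickle=True)
    print(n,s["fx"],s["fy"],s["cx"],s["cy"],np.round(s["pose"],3).tolist(),[k for k in s])
print(r.sense())
E
```

```text
top 448.40881722200834 448.40881722200834 314.4020309523576 196.25006130957243 [[-0.029, 0.991, -0.13, 452.026], [-1.0, -0.03, -0.007, 5.422], [-0.011, 0.13, 0.991, 1353.099], [0.0, 0.0, 0.0, 1.0]] ['pixels', 'fx', 'fy', 'cx', 'cy', 'pose']
side 398.6768225687902 398.6768225687902 317.8178396928192 198.38273016557528 [[-0.723, 0.442, -0.531, 8.155], [-0.691, -0.458, 0.559, 624.385], [0.004, 0.771, 0.637, 807.361], [0.0, 0.0, 0.0, 1.0]] ['pixels', 'fx', 'fy', 'cx', 'cy', 'pose']
{'time': 0.1, 'joint_pos': array([-7.78291093e+01,  7.51148379e+00,  8.53224574e+01, -2.36052346e-04,
        8.72621488e+01, -4.89146343e+00]), 'qd': array([-0.00927728, -0.04275871, -0.1099691 ,  0.0265121 ,  0.03236078,
       -0.01800252]), 'joint_efforts': array([ 1.52442470e-03, -5.70952749e+01, -5.01940370e+01, -1.21952148e-04,
        8.21717520e-03,  3.19965443e-05]), 'tool_pos': array([ 175.97884737, -573.09648629,  230.34759072]), 'tcp_rot': array([-1.79904240e+02, -7.95853323e-03,  1.70623590e+01]), 'ft_force': array([ 0.23177898,  0.63980656, -0.81257355]), 'wrist_torque': array([ 0.00815336, -0.02680504, -0.0016952 ]), 'grip_force': 0.0, 'finger_gap': 85.32704210644994}
```

View pics/top0.png

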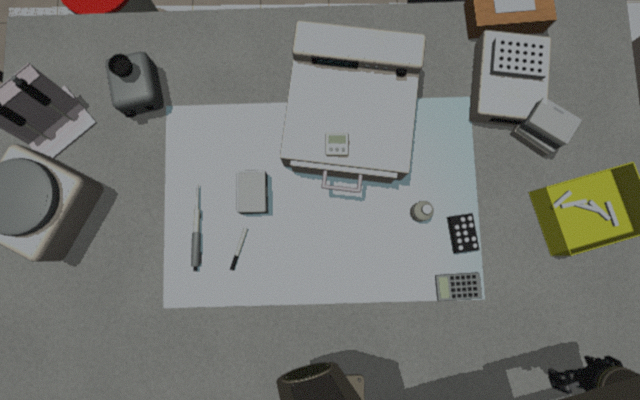

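View pics/side0.png

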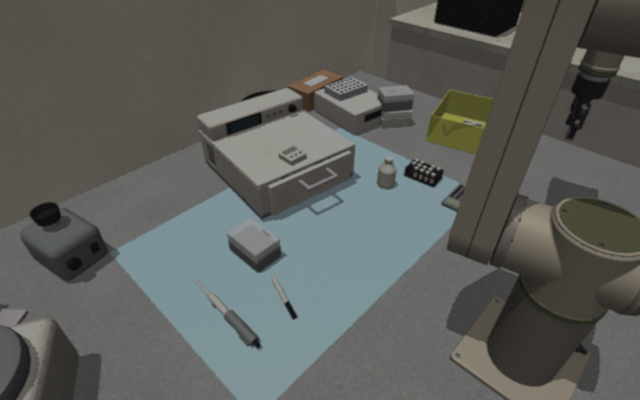

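The top view shows the shaker front at about rows 165–180 and the handle bar at about (322,188)–(361,191). In the side view the bar runs about (303,188)–(337,177). I'll enlarge both.

```bash
python3 - <<'E'
import cv2,numpy as np
a=cv2.imread("pics/top0.png")[150:205,270:430]; b=cv2.imread("pics/side0.png")[150:215,250:370]
a=cv2.resize(a,None,fx=5,fy=5,interpolation=cv2.INTER_CUBIC); b=cv2.resize(b,None,fx=5,fy=5,interpolation=cv2.INTER_CUBIC)
b=cv2.copyMakeBorder(b,0,0,0,200,cv2.BORDER_CONSTANT)
cv2.imwrite("pics/crop1.png",np.vstack([a,b]))
E
cat > h.py <<'E'
import numpy as np
from scipy.spatial.transform import Rotation as Ro
def ray(s,uv):
    d=np.array([(uv[0]-s["cx"])/s["fx"],-(uv[1]-s["cy"])/s["fy"],-1]); P=np.array(s["pose"])
    d=P[:3,:3]@d; return P[:3,3],d/np.linalg.norm(d)
def tri(obs):
    A=np.zeros((3,3));b=np.zeros(3);L=[]
    for s,uv in obs:
        c,d=ray(s,uv);M=np.eye(3)-np.outer(d,d);A+=M;b+=M@c;L.append((c,M))
    p=np.linalg.solve(A,b); return p,[np.linalg.norm(M@(p-c)) for c,M in L]
def atz(s,uv,z):
    c,d=ray(s,uv);return c+d*(z-c[2])/d[2]
def proj(s,p):
    P=np.array(s["pose"]);q=P[:3,:3].T@(np.asarray(p)-P[:3,3]);return s["cx"]+s["fx"]*q[0]/-q[2],s["cy"]-s["fy"]*q[1]/-q[2]
def load(n): return np.load(f"pics/{n}.npy",allow_pickle=True).item()
E
```

```text
(no output)
```

View pics/crop1.png

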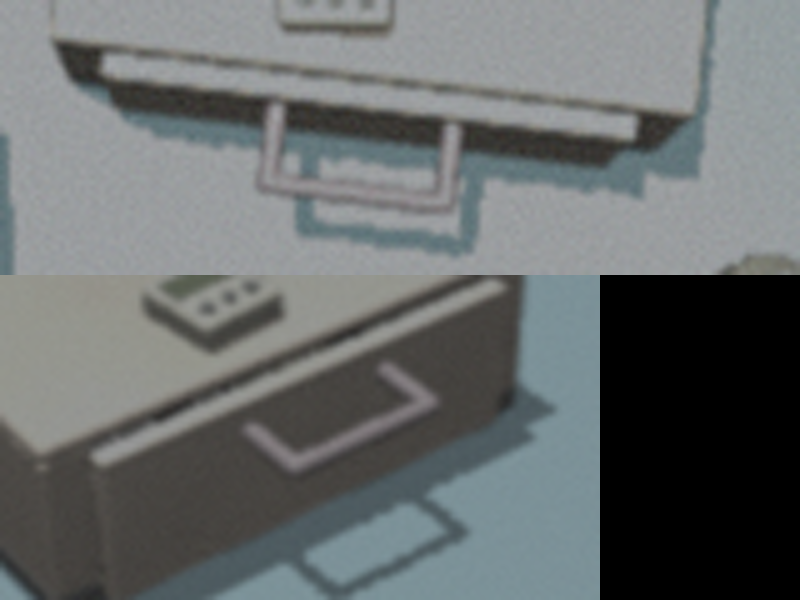

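Bar corners: top (323.3,186.5) and (359.5,190.5), side (308.7,188.1) and (336.7,175.3). Housing front top corners: top (280.3,157.9) and (408.3,172.9).

```bash
python3 - <<'E'
from h import *
t,s=load("top"),load("side")
L=tri([(t,(323.3,186.5)),(s,(308.7,188.1))]);R=tri([(t,(359.5,190.5)),(s,(336.7,175.3))])
H=tri([(t,(280.3,157.9)),(s,(257.9,187.9))])
print(L,R,H); l,q=atz(t,(323.3,186.5),105),atz(t,(359.5,190.5),105)
print(l,q,np.linalg.norm(l-q)); a,b=atz(t,(280.3,157.9),140),atz(t,(408.3,172.9),140); print(a,b,np.linalg.norm(a-b))
for u in(l-q,a-b): print(np.degrees(np.arctan2(-u[0],u[1])))
E
```

```text
(array([644.7047616 , -10.58534829, 103.03006034]), [np.float64(1.789308165718436), np.float64(1.7893081657184557)]) (array([ 629.53556386, -112.72427456,  102.46501373]), [np.float64(0.8023269153021715), np.float64(0.8023269153021603)]) (array([725.54488039, 107.31617092, 126.10327905]), [np.float64(1.754371120291843), np.float64(1.7543711202918169)])
[643.01807217 -11.70737763 105.        ] [ 628.53924473 -112.97247639  105.        ] 102.2949493862941
[721.16268467 104.93757924 140.        ] [ 668.20239503 -245.27176912  140.        ] 354.1911630128354
-8.13696938906752
-8.599377063613604
```

Handle centre is about (636.5, -62, 104) and the yaw is -8.5°. Both measurements agree with the given length and height. Next I'll compute the approach.

```bash
cat >> h.py <<'E'
def go(p,yaw,rp=None):
    """row (tool axes) from the measured pose to TCP p, tool down at yaw"""
    from bench import r
    s=r.sense();R0=Ro.from_euler("xyz",s["tcp_rot"],degrees=True);R1=Ro.from_euler("xyz",[180,0,yaw],degrees=True)
    return np.round(np.r_[(R0.inv()*R1).as_rotvec(degrees=True),R0.inv().apply(np.array(p)-s["tool_pos"])],1)
E
python3 -c "
from h import *
print(go([636.5,-62,190],81.5))"
```

```text
[-1.000e-01 -1.000e-01 -6.440e+01  5.902e+02 -3.534e+02  4.100e+01]
```

```bash
python3 -m handwheel '0 0 -64.4 590 -353.4 0 44;0 0 -64.4 590 -353.4 0 44;0 0 -64.4 590 -353.4 0 44;0 0 -64.4 590 -353.4 0 44;0 0 -64.4 590 -353.4 0 44;0 0 -64.4 590 -353.4 0 44;0 0 -64.4 590 -353.4 0 44;0 0 -64.4 590 -353.4 0 44' 40
python3 -c "
from h import *
print(go([636.5,-62,190],81.5))"
```

```text
time: 1.1
tool_pos: [511.7, -200.3, 231.0]
tcp_rot: [-180.0, 0.0, 81.5]
ft_force: [0.8, -1.4, 0.1]
finger_gap: 44.1
grip_force: 0.0
[ -0.    0.   -0.  155.3 102.9  41. ]
```

```bash
python3 -m handwheel '0 0 0 155.3 102.9 41 44;0 0 0 155.3 102.9 41 44;0 0 0 155.3 102.9 41 44;0 0 0 155.3 102.9 41 44;0 0 0 155.3 102.9 41 44;0 0 0 155.3 102.9 41 44'
python3 - <<'E'
from h import *
from bench import r,optics
import cv2
print(go([636.5,-62,190],81.5))
s=optics.snapshot("wrist");cv2.imwrite("pics/w1.png",s["pixels"])
for p in([643.9,-11.2,104],[629,-112.8,104],[636.5,-62,104]):print(proj(s,p))
E
```

```text
time: 1.85
tool_pos: [635.2, -65.0, 190.9]
tcp_rot: [180.0, 0.0, 81.4]
ft_force: [-0.7, 0.5, -0.2]
finger_gap: 44.2
grip_force: 0.0
[ 0.   0.  -0.1  3.2  0.8  0.9]
(np.float64(321.48391298170674), np.float64(139.40322939138582))
(np.float64(321.7501810944204), np.float64(252.74750892395645))
(np.float64(321.68193135428834), np.float64(199.53972266011917))
```

View pics/w1.png

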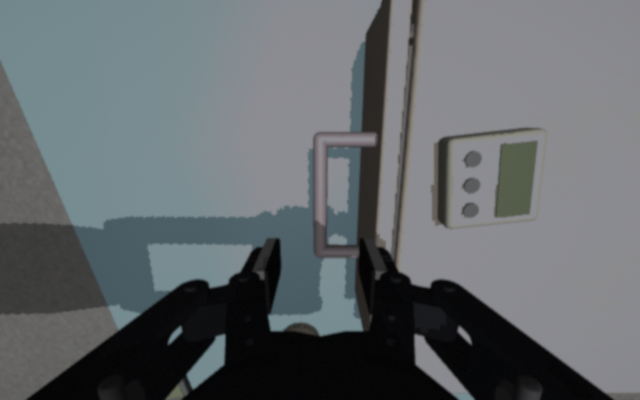

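The bar appears at column ~320, rows 139–252, matching the projection. I'll descend, then grip.

```bash
python3 -m handwheel '0 0 0 3 0.8 52 44;0 0 0 3 0.8 104 44;0 0 0 3 0.8 104 44;0 0 0 3 0.8 104 6;0 0 0 3 0.8 104 6;0 0 0 3 0.8 104 6;0 0 0 3 0.8 104 6' 40; python3 -c "
from h import *
print(go([448.6,-34,87],81.5))"
```

```text
time: 2.78
tool_pos: [636.2, -61.6, 87.5]
tcp_rot: [-180.0, 0.0, 81.4]
ft_force: [-6.7, -1.0, 4.9]
finger_gap: 10.4
grip_force: 39.2
[-0.000e+00  0.000e+00 -1.000e-01 -6.000e-01 -1.896e+02  7.000e-01]
```

```bash
python3 -m handwheel '0 0 0 0 -20 0 6;0 0 0 0 -50 0 6;0 0 0 0 -80 0 6;0 0 0 0 -110 0 6;0 0 0 0 -140 0 6;0 0 0 0 -165 0 6;0 0 0 0 -180 0 6;0 0 0 0 -186 0 6'; python3 -m handwheel '0 0 0 0 -2 0 6;0 0 0 0 -4 0 6;0 0 0 0 -4 0 6'
```

```text
time: 3.78
tool_pos: [453.5, -33.7, 87.5]
tcp_rot: [179.8, 0.0, 81.4]
ft_force: [4.2, -0.1, -1.7]
finger_gap: 10.5
grip_force: 42.1
time: 4.15
tool_pos: [450.1, -33.2, 87.5]
tcp_rot: [179.9, 0.0, 81.5]
ft_force: [1.5, -1.7, 8.0]
finger_gap: 10.6
grip_force: 43.0
```

```bash
python3 -m handwheel '0 0 0 0 -2 0 6;0 0 0 0 -3 0 6;0 0 0 0 -3 0 6'; python3 -m handwheel '0 0 0 0 -2 0 6;0 0 0 0 -3 0 6;0 0 0 0 -3 0 6'
```

```text
time: 4.53
tool_pos: [448.3, -32.9, 87.5]
tcp_rot: [179.7, 0.0, 81.5]
ft_force: [9.9, -2.6, 0.2]
finger_gap: 10.8
grip_force: 42.3
time: 4.9
tool_pos: [448.3, -32.9, 87.6]
tcp_rot: [179.3, 0.0, 81.4]
ft_force: [28.8, -5.6, -16.1]
finger_gap: 10.2
grip_force: 41.1
```

The tray is at its stop. I'll relax the pull, release and rise clear, then look.

```bash
python3 -m handwheel '0 0 0 0 3.5 0 10;0 0 0 0 3.5 0 40;0 0 0 0 3.5 0 40;0 0 0 0 3.5 0 40;0 0 0 0 3.5 -60 40;0 0 0 0 3.5 -120 40;0 0 0 0 3.5 -170 40;0 0 0 0 3.5 -170 40'
python3 - <<'E'
from h import *
from bench import optics
import cv2
ims=[]
for n in ("top","side","wrist"):
    s=optics.snapshot(n);np.save(f"pics/{n}2.npy",s,allow_pickle=True)
    u,v=map(int,proj(s,[540,-47,90]));print(n,u,v)
    cv2.imwrite(f"pics/{n}2.png",s["pixels"]);ims.append((s["pixels"],u,v))
c=[cv2.resize(i[v-50:v+50,u-66:u+67],None,fx=3,fy=3,interpolation=cv2.INTER_CUBIC) for i,u,v in ims[:2]]
cv2.imwrite("pics/crop2.png",np.hstack(c));
E
```

```text
time: 5.9
tool_pos: [448.7, -32.8, 261.3]
tcp_rot: [179.5, 0.0, 81.5]
ft_force: [0.5, -0.3, -0.1]
finger_gap: 40.1
grip_force: 0.0
top 336 223
side 345 202
wrist 402 183
```

View pics/crop2.png

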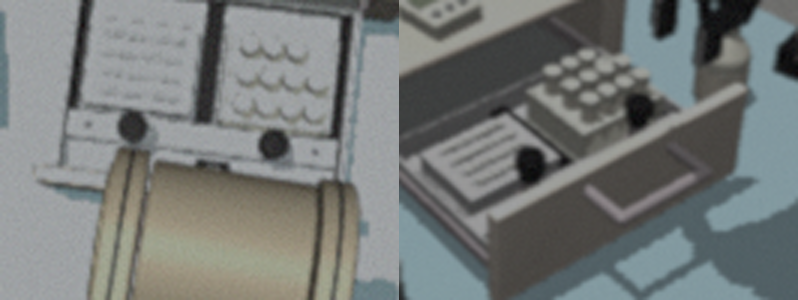

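View pics/wrist2.png

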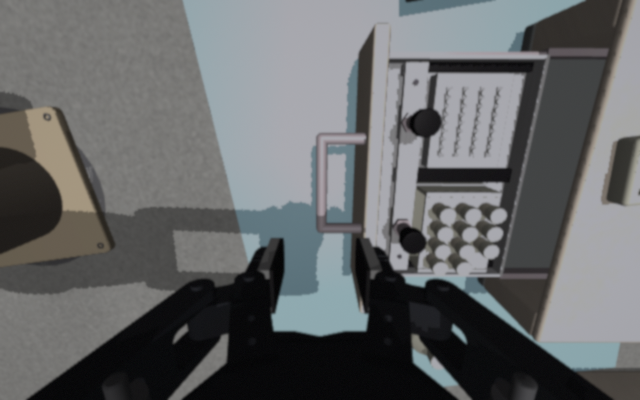

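The tall screw-cap tubes are on the right, so the target is the right knob. Its centre is at about top (361.3,220.3), side (359,186.5) and wrist (413,239). The left knob is at top (313.7,214.7), side (322.5,206) and wrist (427,122).

```bash
python3 - <<'E'
from h import *
t,s,w=[load(n+"2") for n in("top","side","wrist")]
R=[(t,(361.3,220.3)),(s,(359,186.5)),(w,(413,239))];L=[(t,(313.7,214.7)),(s,(322.5,206)),(w,(427,122))]
for o in(R,L):
    print(*tri(o)); print(tri(o[:1]+o[2:])[0],tri(o[1:])[0]); print([atz(a,b,110).round(1) for a,b in o])
a=np.radians(-8.5);X=np.array([np.cos(a),np.sin(a)]);Y=np.array([-X[1],X[0]])
h=np.array([448.3,-32.9]) # handle
for o in(R,L):
    d=tri(o)[0][:2]-h;print(d@X,d@Y)
p=tri(R)[0]
for y in(-8.5,171.5):print(go([p[0],p[1],200],y))
E
```

```text
[ 544.80866703 -113.35827199  104.36716328] [np.float64(1.155489926840424), np.float64(1.1467138877580458), np.float64(1.6185076767007383)]
[ 545.36373232 -114.95285385   98.34782641] [ 542.49506643 -109.22791028  109.15694263]
[array([ 544.2, -114. ,  110. ]), array([ 541.9, -108.2,  110. ]), array([ 542.1, -108.9,  110. ])]
[565.50910636  17.90823434 100.86324669] [np.float64(0.9393880825192539), np.float64(0.5277616648883852), np.float64(0.7019197640911081)]
[564.20011601  17.84346479 106.17702264] [566.53316486  17.6218629   99.84508889]
[array([563.8,  17.6, 110. ]), array([558.4,  26.3, 110. ]), array([562.9,  18.4, 110. ])]
107.34109244679311 -65.30961809818814
108.4117303174325 67.57475874230617
[-1.000e-01  1.000e-01  9.000e+01 -6.550e+01  1.101e+02  5.480e+01]
[-1.000e-01 -1.000e-01 -9.000e+01 -6.550e+01  1.101e+02  5.480e+01]
```

Both knobs are at height ~105 and 133 mm apart (132 expected), which checks out. I'll go above the right knob and turn so the fingers close along the shaker's y.

```bash
python3 -m handwheel '0 0 90 -64.5 109 60 56;0 0 90 -64.5 109 60 56;0 0 90 -64.5 109 60 56;0 0 90 -64.5 109 60 56;0 0 90 -64.5 109 60 56;0 0 90 -64.5 109 60 56;0 0 90 -64.5 109 60 56;0 0 90 -64.5 109 60 56' 80 >/dev/null
python3 -c "
from h import *
print(go([544,-112.5,198],-8.5))"
```

```text
[-0.   0.3  3.7  0.9  0.5 -4.5]
```

```bash
python3 -m handwheel '0 0.3 3.7 0.9 0.5 -4.5 56;0 0.3 3.7 0.9 0.5 -4.5 56;0 0.3 3.7 0.9 0.5 -4.5 56'
python3 - <<'E'
from h import *
from bench import optics
import cv2
s=optics.snapshot("wrist");np.save("pics/wrist3.npy",s,allow_pickle=True)
for z in(105,113):print(proj(s,[544,-112.5,z]))
cv2.imwrite("pics/wrist3.png",s["pixels"])
E
```

```text
time: 7.42
tool_pos: [544.7, -112.7, 199.3]
tcp_rot: [-180.0, -0.2, -8.1]
ft_force: [0.5, -0.5, -0.4]
finger_gap: 55.8
grip_force: 0.0
(np.float64(317.77034101767396), np.float64(201.87304592571886))
(np.float64(317.7155893758404), np.float64(204.5246329301645))
```

View pics/wrist3.png

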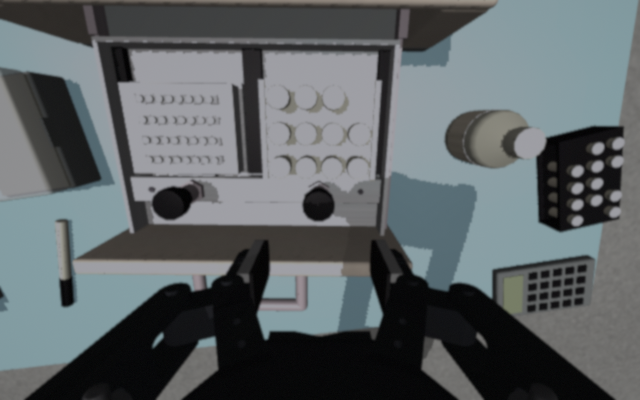

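The knob head is at (319,205), against a prediction of (317.7,204.5). I'll descend with 1 mm of correction, then close.

```bash
python3 -m handwheel '0 0 0 -0.7 1 50 50;0 0 0 -0.7 1 90 50;0 0 0 -0.7 1 109 50;0 0 0 -0.7 1 109 50'; python3 -m handwheel '0 0 0 0 0 0 20;0 0 0 0 0 0 20;0 0 0 0 0 0 20;0 0 0 0 0 0 20' 80
```

```text
time: 7.98
tool_pos: [544.2, -113.5, 90.4]
tcp_rot: [-180.0, -0.1, -8.2]
ft_force: [-0.2, 0.8, 1.0]
finger_gap: 49.6
grip_force: 0.0
time: 8.48
tool_pos: [547.1, -112.3, 94.6]
tcp_rot: [-179.9, -0.5, -8.1]
ft_force: [-0.9, 10.1, 3.9]
finger_gap: 26.0
grip_force: 78.7
```

```bash
python3 - <<'E'
from bench import r,optics
import cv2,numpy as np
a=r.sense();s=optics.snapshot("side");w=optics.snapshot("wrist");b=r.sense()
for x in(a,b):print({k:np.round(x[k],2).tolist() for k in("time","tool_pos","tcp_rot","ft_force","wrist_torque","finger_gap","grip_force","qd")})
c=cv2.resize(s["pixels"][150:230,300:420],(600,400),interpolation=cv2.INTER_CUBIC)
d=cv2.resize(w["pixels"][120:320,200:440],(480,400))
cv2.imwrite("pics/g1.png",cv2.resize(np.hstack([c,d]),None,fx=.74,fy=.74))
E
```

```text
{'time': 8.48, 'tool_pos': [547.14, -112.32, 94.61], 'tcp_rot': [-179.85, -0.52, -8.13], 'ft_force': [-0.89, 10.11, 3.93], 'wrist_torque': [1.41, 0.09, -0.03], 'finger_gap': 26.02, 'grip_force': 78.68, 'qd': [-0.02, -0.13, -0.06, 0.02, -0.01, 0.04]}
{'time': 8.57, 'tool_pos': [547.12, -112.3, 94.58], 'tcp_rot': [-179.85, -0.51, -8.13], 'ft_force': [-0.42, 10.42, 4.19], 'wrist_torque': [1.49, 0.1, 0.04], 'finger_gap': 26.06, 'grip_force': 78.67, 'qd': [-0.05, -0.09, 0.06, -0.1, -0.05, -0.06]}
```

View pics/g1.png

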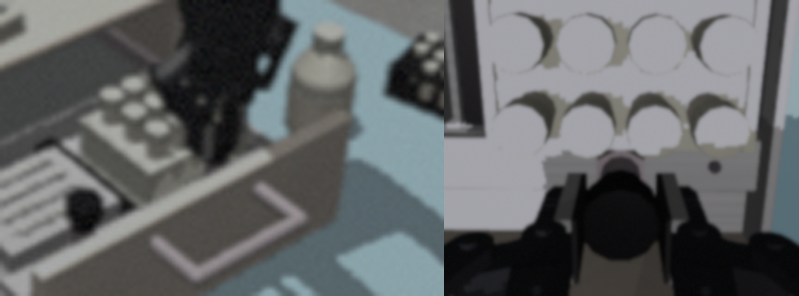

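The wrist crop shows the knob head between the pads, clear of the tubes. I'll lift gradually while watching the force.

```bash
python3 -m handwheel '0 0 0 0 0 -3 20;0 0 0 0 0 -6 20;0 0 0 0 0 -6 20'; python3 -m handwheel '0 0 0 0 0 -3 20;0 0 0 0 0 -4 20;0 0 0 0 0 -4 20'
```

```text
time: 8.95
tool_pos: [546.9, -112.3, 99.4]
tcp_rot: [-179.8, -0.5, -8.1]
ft_force: [5.0, 8.6, -6.6]
finger_gap: 25.8
grip_force: 79.0
time: 9.32
tool_pos: [546.6, -112.2, 102.9]
tcp_rot: [-179.8, -0.5, -8.1]
ft_force: [6.0, 8.1, -8.2]
finger_gap: 26.2
grip_force: 79.1
```

```bash
python3 -m handwheel '0 0 0 0 0 -3 20;0 0 0 0 0 -5 20;0 0 0 0 0 -5 20'; python3 -m handwheel '0 0 0 0 0 -2 20;0 0 0 0 0 -2 20;0 0 0 0 0 -2 20';python3 -m handwheel '0 0 0 0 0 -1 20;0 0 0 0 0 -1 20;0 0 0 0 0 -1 20'
```

```text
time: 9.7
tool_pos: [546.6, -112.2, 107.7]
tcp_rot: [-179.8, -0.5, -8.1]
ft_force: [6.5, 7.8, -11.7]
finger_gap: 26.4
grip_force: 79.3
time: 10.07
tool_pos: [546.5, -112.2, 108.8]
tcp_rot: [-179.8, -0.4, -8.1]
ft_force: [9.7, 7.3, -16.3]
finger_gap: 26.3
grip_force: 80.6
time: 10.45
tool_pos: [546.3, -112.2, 108.9]
tcp_rot: [-179.8, -0.4, -8.1]
ft_force: [13.9, 5.7, -21.8]
finger_gap: 26.3
grip_force: 80.3
```

The plunger is at its upper stop: 14.3 mm of travel, with the force rising beyond the spring's. I'll hold it there and check with one picture.

```bash
python3 -m handwheel '0 0 0 0 0 0 20;0 0 0 0 0 0 20;0 0 0 0 0 0 20;0 0 0 0 0 0 20;0 0 0 0 0 0 20;0 0 0 0 0 0 20;0 0 0 0 0 0 20;0 0 0 0 0 0 20'
python3 - <<'E'
from bench import r,optics
import cv2,numpy as np
s=optics.snapshot("side");w=optics.snapshot("wrist")
c=cv2.resize(s["pixels"][130:230,250:400],(600,400),interpolation=cv2.INTER_CUBIC)
d=cv2.resize(w["pixels"][120:320,200:440],(480,400))
cv2.imwrite("pics/g2.png",cv2.resize(np.hstack([c,d]),None,fx=.74,fy=.74))
E
```

```text
time: 11.45
tool_pos: [546.3, -112.2, 108.9]
tcp_rot: [-179.8, -0.4, -8.1]
ft_force: [13.7, 5.5, -22.9]
finger_gap: 26.1
grip_force: 80.3
```

View pics/g2.png

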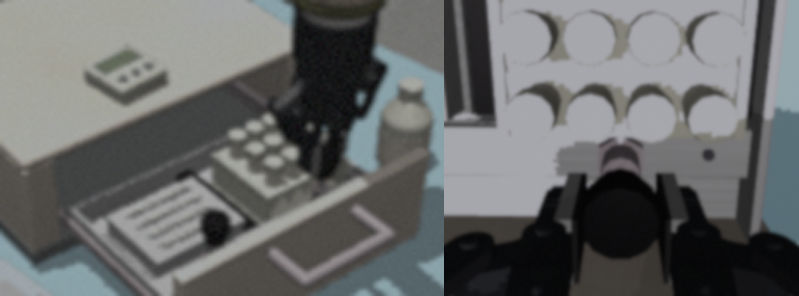

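The picture shows the knob still between the pads, its steel pin exposed and the bar farther below. The tray handle corner is at side ≈(353,225), unchanged from before the lift, and the left knob is seated. Handing in.

```bash
python3 -c "
from bench import workorder
print(workorder.hand_in())"
```

```text
the job is handed in; nothing more can be done
None
```

The job is handed in with the tray out at its stop and the gripper holding the right plunger, the tall-tube rack's, up at its upper stop (about 14 mm by the arm's travel); the left plunger looked seated and the racks undisturbed in the last picture, and the hand-in gave no verdict.

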